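Set and lock the dust-port selector

ROBOT

A 7-joint arm with a two-finger parallel gripper is mounted at the origin on the work surface. World frame = base frame: x ahead of the robot, y to its left, z up, the work surface at z = 0. Lengths are in mm, angles in degrees, forces in N, time in s.
With the tool pointing down it reaches from about 400 to 875 mm from the base axis. Payload 6.5 kg.
Tool frame: the origin (TCP) lies between the finger pads; the fingertips stand 19 mm ahead of it and the grasp point (between the pads) is the TCP (tip_reach is the distance from the TCP to the fingertips, in mm); z points along the fingers, y is the direction in which the jaws open and shut (so a half turn about z gives the same grasp; the last joint's range is limited). The gripper opens to 85 mm and grips with 20 to 120 N. Pads are 22 mm wide; open, the fingers measure 114 mm over their backs; the gripper's body (76 mm by 85 mm) begins 54 mm behind the grasp point. The pads swing forward as they close: fully open they stand 13 mm farther back than shut.
Start: joints at [64.905, 30.733, -0.252, 88.115, 0.149, 61.152, -4.079], TCP at [236.136, -605.582, 250.29] pointing down, gripper open.
Joint ranges: [-154.64, 154.64], [-21.42, 123.67], [-72.66, 72.17], [13.99, 137.28], [-74.86, 254.86], [10.95, 109.41], [-158.01, 158.01]. Speed limits (degrees/s): [136.94, 136.94, 180, 180, 180, 180, 180].

INTERFACE

Orientations are given as [roll, pitch, yaw] about the fixed x, y, z axes, in that order (R = Rz(yaw) Ry(pitch) Rx(roll)).
In Python, from plant import * gives the robot as it stands.
- The arm moves only by the tool move_arm, never from a script. Its argument "motion" is a list of rows, each an object with "linear": the shift along the tool's x, y, z in units of 30 mm (1.0 is 30 mm), a list of three; "rot": the turn, a rotation vector about the tool's x, y, z in units of 5 degrees (1.0 is 5 degrees), a list of three; "gripper": the opening, from 0 (shut) to 1 (fully open). In form: [{"linear": [dx, dy, dz], "rot": [ax, ay, az], "gripper": gripper}, ...]. A call has 1 to 5 rows; each row shifts and turns the pose as measured when the row begins, along the tool's axes as they then stand; what a row does not reach is not made up. A row lasts 1/12 s, in which the tool goes at most 41.7 mm and 7.16 degrees, less where a joint would pass 70% of its speed; a pose out of reach is approached as far as the arm can. A call is refused whole if a number of a shift passes 1 or a number of a turn 1, either way. A call with a gripper value outside its range is refused whole. The fingers move at their own pace and stop on an object; "squeeze" is the grip in N (left out, the last holds). Time passes only in rows, so rows that do not move let the fingers close. It gives the time, the measured TCP pose, the force and the opening at its end, in the units of the state.
- state(): the state, without advancing time (a new reading comes with each control period).
- grab_frame(name): name is "scene" or "top" or "wrist"; returns the picture (480x640x3 uint8, red, green, blue); there is no depth.
- camera_info(name): a dict with "camera_matrix" (3x3 intrinsics, pixels), "R" (3x3) and "t" (3): a world point X has camera coordinates R X + t; the wrist camera has in their place "mount" (4x4, takes a point from camera to tool coordinates, whose origin is the TCP and whose axes are the flange's). Camera axes: x right, y down, z forward; pixel columns grow to the right and rows downward; lengths in mm; the calibration is good to about 2 mm. A picture is of the moment at which its call begins: read the wrist's pose just before it. camera_info takes no time and is no camera call.
- close_job(): hands the job in, once; it reports no verdict.
The state is a dict: "time_s": time; "qpos": joint angles; "joint_vel": joint speeds; "joint_torque": joint torques, N m; "position": TCP position; "ee_rot": TCP orientation; "force": force on the tool from outside, world axes, zero at the start; "moment": the same for the moment, N m; "gripper_width": finger opening in mm.
Only numpy, scipy, OpenCV 4.12 (cv2) and the standard library are available. Lean on these libraries where they do the work, as an engineer would, in place of code of your own. Each camera call takes 0.05 s, during which the arm holds its last target.

TASK

On the grey dust-port selector box, turn the T-bar knob clockwise until its pointer stands at the long T-shaped mark, then pull the knob straight up until it comes fully out and locks, and let go. The plate inside is worn, so it does not come out right at the mark but a little past it, some 4 to 17 degrees further clockwise: feel for the place by easing it on slowly under a light pull of 5 to 10 N; never force the knob upward with 20 N or more, or the key inside snaps. Leave everything else on the bench where it is.

Things in the scene. Friction and masses are not known exactly. Their poses are not given: they have to be found in the camera images.
- selector: fixed grey metal dust-port selector box, 140 x 140 mm, 56 mm high, upright, place and yaw vary; round plain metal dial on top, three short pipe stubs on its rear (own +x). Origin: centre of its underside, on the knob's vertical axis. Thin short ticks lie around the knob and, towards the box's own -x, one long broad mark with a crossbar (T-shaped, 22 mm long): the mark to set.
- mark (a point): the middle of the long T-shaped mark on the dial, 50 mm from the knob's axis
- knob_grip (a point): grip point of the black T-bar knob, on its axis, 90 mm above the bench while pushed in. The bar, 46 mm long (own x), 14 mm thick (own y) and 38 mm high, reaches 15 mm above and 23 mm below this point, where a 48 mm round flange begins. Own -x is the way the pointer points. Grip it from above across its 14 mm.
- pointer (a point): tip of the pointer nose, low on the flange at one end of the bar, 40 mm from the axis
- dial_centre (a point): centre of the dial, on the knob's axis, 57 mm above the bench. Hidden beneath is the plate with the one notch that lets the knob out: about 0.06 rad of turning wide in all, centred anywhere from 0.07 to 0.30 rad past the mark (turn = 0.07 to 0.30). It cannot be seen: with the knob pulled lightly against the plate and turned slowly, the resistance drops as the flat-tipped key, 8 mm thick, 50 mm from the axis, enters.
- turn (a joint): turning angle of the knob, rad: 0 with the pointer exactly at the mark, negative anticlockwise of it seen from above, growing as it is turned clockwise. Starts between -1.1 and -0.5; range -1.5 to 0.6. Turns against about 0.06 N m of friction and stays where it is left.
- pull (a joint): how far the knob is pulled up, m; 0 is pushed in (start). Slides against about 2.5 N of friction and stays where it is left. After 2 mm of free travel a hidden key meets a plate on a spring (4 N per mm) that stops it, unless the key is in the plate's notch; there it rises to a stop at about 12 mm, on the same spring, and can no longer be turned: locked. The key breaks at 20 N.
- gate (a joint): how far the hidden sprung plate is pushed up by the key, m: 0 at rest, about 4 N of pull per mm; the key snaps at 5 mm (20 N). It follows the knob's pull once the key touches the plate or, in the notch, the stop above it.
- regulator: not to be used: fixed air-regulator block, 110 x 110 x 50 mm with a round knob on top to 86 mm height and a gauge; origin at the centre of its underside. It may stand on the left or on the right, the selector on the other side.
- pencil: bystander: pencil lying on the bench, 150 mm long
- offcut: bystander: wooden offcut, 90 x 45 x 19 mm
- tape: bystander: grey tape-measure case, 75 x 35 x 68 mm
- square: bystander: flat aluminium carpenter's triangle, about 160 x 170 mm, 20 mm high at its lip
- glue: bystander: white glue bottle, 56 mm wide, 170 mm high
- driver: bystander: screwdriver lying on the bench
- screwcup: bystander: steel bowl, 70 mm wide, 50 mm high
Things that resemble listed ones, but are neither listed nor needed, are in the scene too. Leave any brown or green look-alike of the selector alone.

How it is judged:
By the outcome, as a careful person would: the job done as asked, in the order asked, and still so for the second after the job is handed in, with the robot touching nothing.
It also fails if it takes over 61 s, if anything falls off the work surface, if the arm or the gripper's body presses on something with over 40 N, if the wrist force passes 120 N, or if a joint passes its speed limit or range.

## Working session

There is one attempt and no reset: what is moved stays moved. The work goes in short steps, Python scripts to look and compute and a tool call to move; the robot and the scene stay as the last step left them, time stands still between calls to the robot, and variables do not carry over. Pictures are saved under pics/ and viewed, and the job is handed in when it is done.

Besides the shell and the picture viewer there is one more tool, called after "Call:" as a command line: name --argument value ..., lists and objects as JSON in quotes. move_arm: Moves the arm, as the interface text tells. Its arguments: {"type":"object","properties":{"motion":{"type":"array","items":{"type":"object","properties":{"linear":{"type":"array","items":{"type":"number"}},"rot":{"type":"array","items":{"type":"number"}},"gripper":{"type":"number"}}}},"squeeze":{"type":"number"}},"required":["motion"]}

```bash
ls; mkdir -p pics
python3 - <<'E'
from plant import *
import cv2
s=state();print(s)
for n in("scene","top"):
    cv2.imwrite(f"pics/{n}0.png",grab_frame(n)[:,:,::-1]);c=camera_info(n);print(n,c)
print(camera_info("wrist"))
E
```

```text
pics
{'time_s': 0.0, 'qpos': array([64.90523492, 30.77997037, -0.25399284, 88.17055939,  0.1486162 ,
       61.15067224, -4.07818945]), 'joint_vel': array([ 0.07046504, -0.10548013,  0.03629168,  0.06114849, -0.03168585,
       -0.00513025, -0.05055769]), 'joint_torque': array([-7.61310230e-05, -5.83413434e+01,  1.04862113e+00, -2.59105700e+01,
        1.23051446e-02,  9.34603770e-03, -5.78310460e-05]), 'position': array([ 235.89961731, -605.04358605,  249.38607445]), 'ee_rot': array([-1.79899387e+02,  7.24024455e-03,  2.13067351e+01]), 'force': array([-0.03529111, -0.00237554,  0.28858855]), 'moment': array([-0.05576994,  0.03680261,  0.01028415]), 'gripper_width': 85.61808672858267}
scene {'camera_matrix': array([[548.91539687,   0.        , 324.1926318 ],
       [  0.        , 548.91539687, 237.42857318],
       [  0.        ,   0.        ,   1.        ]]), 'R': array([[ 5.86597039e-01,  8.09878728e-01,  6.00628210e-04],
       [ 6.89690438e-01, -4.99155349e-01, -5.24567477e-01],
       [-4.24536234e-01,  3.08123976e-01, -8.51368664e-01]]), 't': array([-192.62968434, -399.18198063
[... 229 characters left out ...]
2615, -0.00702624],
       [-0.98730225,  0.0231488 , -0.15715727],
       [ 0.15727688,  0.00342901, -0.98754859]]), 't': array([-118.90608929,  556.5638082 , 1051.92553326])}
{'camera_matrix': array([[353.65947205,   0.        , 324.6222909 ],
       [  0.        , 353.65947205, 235.83712155],
       [  0.        ,   0.        ,   1.        ]]), 'mount': array([[ 1.16842671e-03, -9.62768599e-01, -2.70324359e-01,
         6.69068686e+01],
       [ 9.99999317e-01,  1.12372902e-03,  3.20115059e-04,
        -9.14632886e-01],
       [-4.42540131e-06, -2.70324549e-01,  9.62769255e-01,
        -1.23068337e+02],
       [ 0.00000000e+00,  0.00000000e+00,  0.00000000e+00,
         1.00000000e+00]])}
```

View pics/scene0.png

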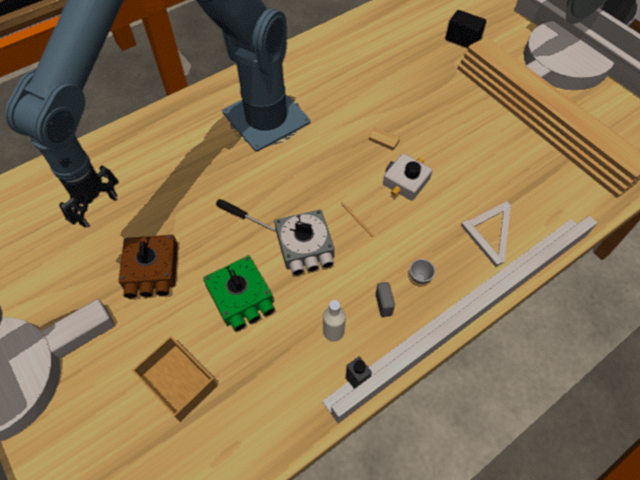

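View pics/top0.png

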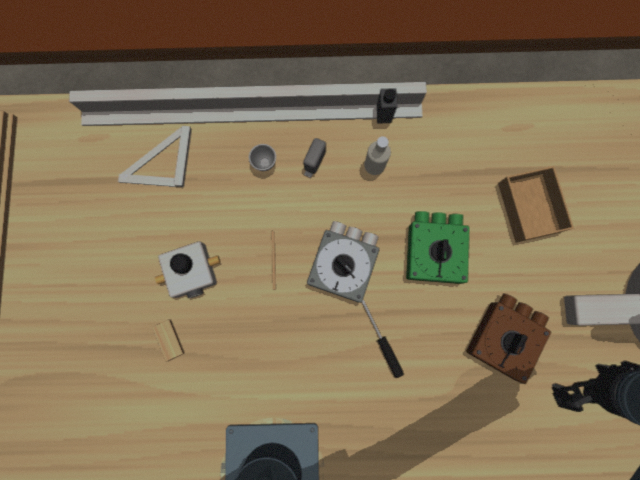

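```bash
cat > h.py <<'E'
import numpy as np,cv2
from plant import *
from scipy.spatial.transform import Rotation as Ro
def ray(n,u,v,z,s=None):
    c=camera_info(n);K=c["camera_matrix"]
    d=np.linalg.inv(K)@[u,v,1]
    if n=="wrist":
        M=c["mount"];T=np.eye(4);T[:3,:3]=Ro.from_euler('xyz',s["ee_rot"],degrees=True).as_matrix();T[:3,3]=s["position"]
        W=T@M;o=W[:3,3];d=W[:3,:3]@d
    else:
        o=-c["R"].T@c["t"];d=c["R"].T@d
    return o+d*(z-o[2])/d[2]
E
python3 - <<'E'
from h import *
im=cv2.imread("pics/top0.png")[215:315,295:395]
cv2.imwrite("pics/topz.png",cv2.resize(im,(600,600),interpolation=cv2.INTER_CUBIC))
print(ray("top",344,265,95),ray("top",343,265,57))
E
```

```text
[ 473.68338753 -180.52059589   95.        ] [ 477.14132941 -179.79976238   57.        ]
```

View pics/topz.png

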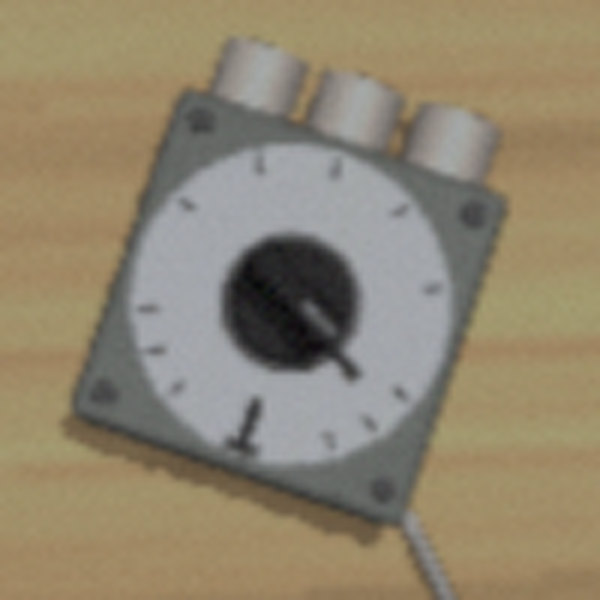

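Call:
move_arm --motion '[{"linear": [1, -0.8, 0], "rot": [0, 0, 0], "gripper": 1}, {"linear": [1, -0.8, 0], "rot": [0, 0, 0], "gripper": 1}, {"linear": [1, -0.8, 0], "rot": [0, 0, 0], "gripper": 1}, {"linear": [1, -0.8, 0], "rot": [0, 0, 0], "gripper": 1}, {"linear": [1, -0.8, 0], "rot": [0, 0, 0], "gripper": 1}]'

```text
time_s: 0.52
position: [326.6, -441.0, 246.0]
ee_rot: [-179.9, 0.4, 20.3]
force: [1.3, -0.5, -0.7]
gripper_width: 85.7
```

Run:
```python
from h import *
f=lambda x,y:(295+x/6,215+y/6)
c=ray("top",*f(292,303),57);p=ray("top",*f(355,375),65);m=ray("top",*f(247,427),57)
print(c,p,m)
for q in(p,m):
    d=q-c;print(np.hypot(*d[:2]),np.degrees(np.arctan2(d[1],d[0])))
```

```text
[ 475.90965768 -181.35476105   57.        ] [ 446.29419301 -204.91674982   65.        ] [ 427.27700622 -162.12424687   57.        ]
37.84498728224549 -141.49433116177812
52.296725165427624 158.4249719789905
```

Call:
move_arm --motion '[{"linear": [1, -0.8, 0], "rot": [0, 0, 0], "gripper": 1}, {"linear": [1, -0.8, 0], "rot": [0, 0, 0], "gripper": 1}, {"linear": [1, -0.8, 0], "rot": [0, 0, 0], "gripper": 1}, {"linear": [1, -0.8, 0], "rot": [0, 0, 0], "gripper": 1}, {"linear": [1, -0.8, 0], "rot": [0, 0, 0], "gripper": 1}]'

```text
time_s: 0.93
position: [427.3, -267.1, 244.1]
ee_rot: [-179.8, 0.5, 20.2]
force: [-0.2, 0.1, -0.5]
gripper_width: 85.1
```

Call:
move_arm --motion '[{"linear": [0.5, -0.3, 0.3], "rot": [0, 0, -1], "gripper": 1}, {"linear": [0.5, -0.4, 0.3], "rot": [0, 0, -1], "gripper": 1}, {"linear": [0, 0, 0], "rot": [0, 0, -1], "gripper": 1}, {"linear": [0, 0, 0], "rot": [0, 0, -1], "gripper": 1}, {"linear": [0, 0, 0], "rot": [0, 0, 0], "gripper": 1}]'

```text
time_s: 1.35
position: [452.6, -221.4, 224.6]
ee_rot: [-179.5, 0.1, 42.2]
force: [-0.1, 0.0, 0.7]
gripper_width: 85.5
```

Run:
```python
from h import *
s=state();print(s["position"],s["ee_rot"])
cv2.imwrite("pics/w1.png",grab_frame("wrist")[:,:,::-1])
```

```text
[ 452.55868412 -221.42332987  224.56868961] [-1.79477663e+02  1.49087005e-01  4.22081667e+01]
```

View pics/w1.png

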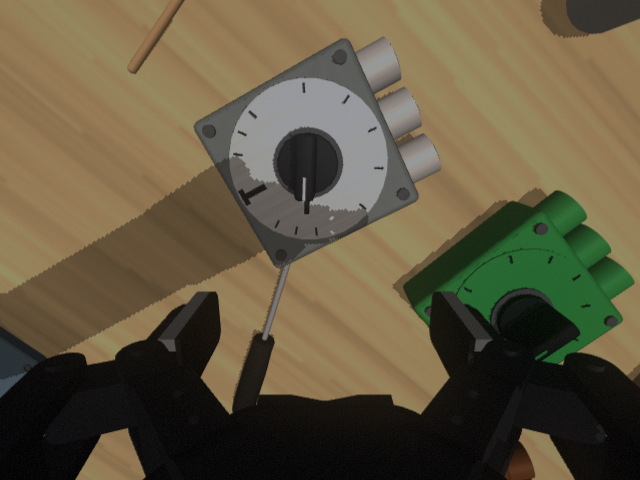

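Run:
```python
from h import *
s=state();im=cv2.imread("pics/w1.png")
cv2.imwrite("pics/w1z.png",cv2.resize(im[70:250,210:410],(800,720),interpolation=cv2.INTER_CUBIC)[:600+120:1])
W=lambda u,v,z:ray("wrist",u,v,z,s)
c=W(309,159,57);p=W(307,213,65);m=W(253,191,57);print(c,p,m)
for q in(p,m):
    d=q-c;print(np.hypot(*d[:2]),np.degrees(np.arctan2(d[1],d[0])))
```

```text
[ 478.85670226 -177.27144096   57.        ] [ 446.01066467 -204.50719918   65.        ] [ 428.44433125 -159.97990364   57.        ]
42.66906034851581 -140.33465952786327
53.29544459201283 161.0679361050472
```

View pics/w1z.png

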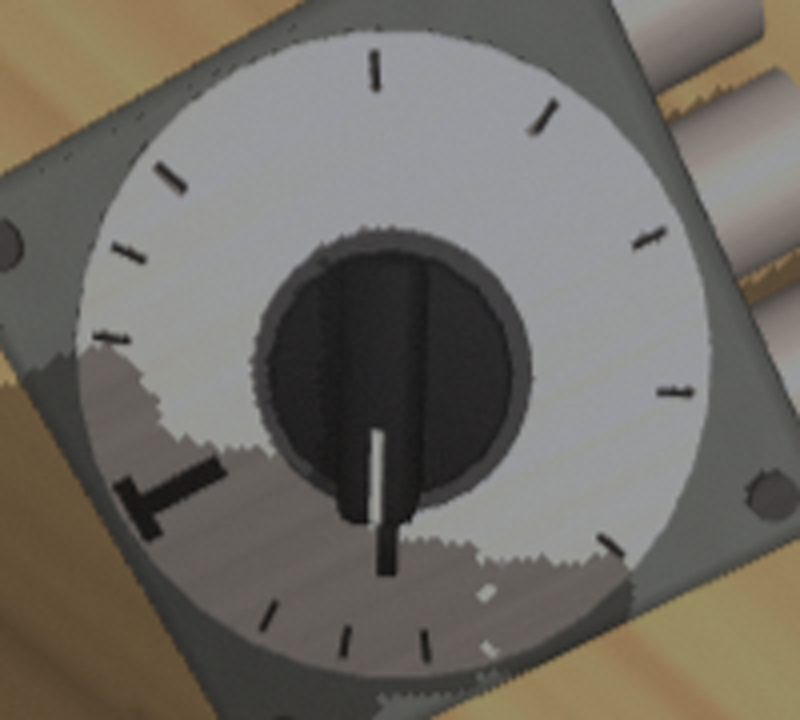

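Run:
```python
from h import *
s=state()
W=lambda u,v,z:ray("wrist",u,v,z,s)
c=W(308.5,158.8,57);p=W(306.5,213.5,62);m=W(255,192.5,57);print(c,p,m)
for q in(p,m):
    d=q-c;print(np.hypot(*d[:2]),np.degrees(np.arctan2(d[1],d[0])))
print(W(305.5,167,105),W(210+390/4,70+368/4,67))
```

```text
[ 478.70565922 -176.86849972   57.        ] [ 444.81616729 -204.77600026   62.        ] [ 428.5834443  -161.99094713   57.        ]
43.90132400586915 -140.52904409337418
52.283630321677336 163.4677674581861
[ 477.22081977 -178.87810768  105.        ] [ 477.17364426 -177.88612243   67.        ]
```

Call:
move_arm --motion '[{"linear": [0.8, -0.25, 0.4], "rot": [0, 0, 0.3], "gripper": 1}, {"linear": [0.8, -0.25, 0.6], "rot": [0, 0, 0.2], "gripper": 1}, {"linear": [0, 0, 0.8], "rot": [0, 0, 0], "gripper": 1}, {"linear": [0, 0, 0.7], "rot": [0, 0, 0], "gripper": 1}, {"linear": [0, 0, 0], "rot": [0, 0, 0], "gripper": 1}]'

```text
time_s: 1.82
position: [479.9, -181.1, 148.7]
ee_rot: [-179.8, 0.1, 38.0]
force: [-0.7, 0.3, 0.6]
gripper_width: 85.5
```

Run:
```python
from h import *
s=state();print(s["position"],s["ee_rot"],s["qpos"])
cv2.imwrite("pics/w2.png",grab_frame("wrist")[:,:,::-1])
```

```text
[ 479.87224923 -181.10643587  148.66433027] [-1.79808508e+02  1.13711360e-01  3.79844607e+01] [ 25.80107614  26.49602955 -12.67493335 112.62195178   8.37701326
  41.96976276 -43.86482468]
```

View pics/w2.png

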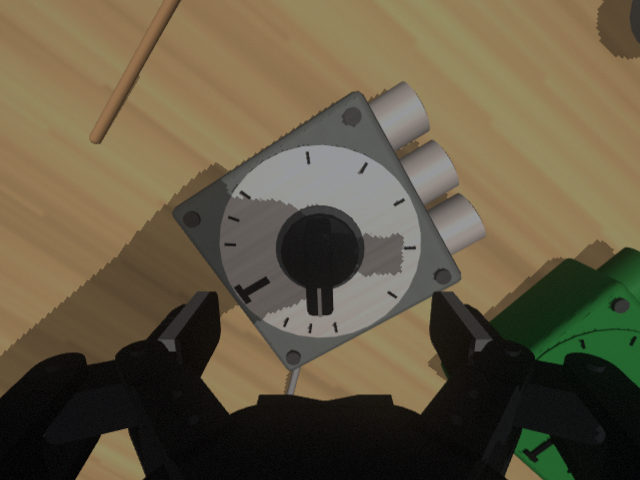

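Run:
```python
from h import *
im=cv2.imread("pics/w2.png")
im=np.clip(im.astype(float)*1.8,0,255).astype(np.uint8)
cv2.imwrite("pics/w2z.png",cv2.resize(im[130:350,210:430],(600,600),interpolation=cv2.INTER_CUBIC))
```

```text
(no output)
```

View pics/w2z.png

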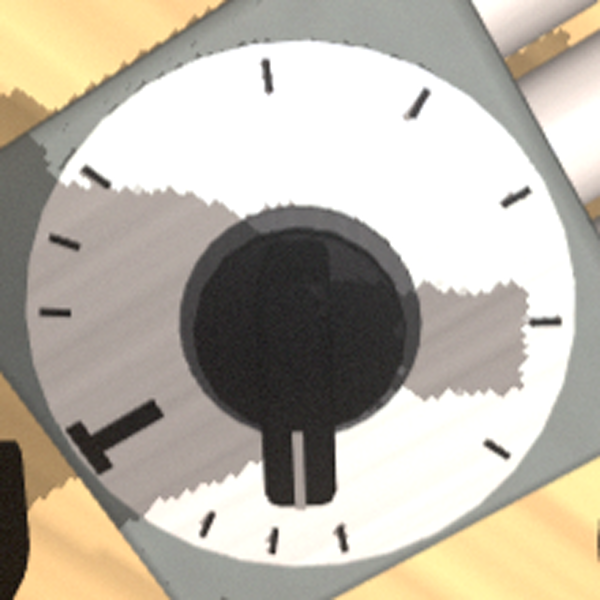

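Run:
```python
from h import *
s=state()
k=220/600
W=lambda u,v,z:ray("wrist",210+u*k,130+v*k,z,s)
a=W(300,503,105);b=W(297,240,105);print(a,b,(a+b)/2,np.hypot(*(a-b)[:2]),np.degrees(np.arctan2(*(b-a)[1::-1])))
f=W(302,330,67);print("flange",f)
e=[W(25,300,57),W(575,300,57),W(300,40,57),W(300,567,57)];print(np.mean(e,0),np.linalg.norm(e[0]-e[1]),np.linalg.norm(e[2]-e[3]))
i=W(160,408,57);o=W(83,455,57);d=o-i;print("mark",i,o,np.linalg.norm(d),np.degrees(np.arctan2(d[1],d[0])))
c=np.mean(e,0);
q=(i+o)/2-c;print(np.linalg.norm(q),np.degrees(np.arctan2(q[1],q[0])))
```

```text
[ 459.9437974  -193.10115701  105.        ] [ 500.75796244 -160.73000327  105.        ] [ 480.35087992 -176.91558014  105.        ] 52.09306731169115 38.419174505954615
flange [ 477.78390121 -179.10417877   67.        ]
[ 478.31113832 -177.91040433   57.        ] 128.53894723046832 129.4369869679087
mark [ 438.32595971 -166.19050117   57.        ] [ 416.59284957 -158.55631122   57.        ] 23.03495023928823 160.64515400887868
53.17233424431062 163.01023979214708
```

Call:
move_arm --motion '[{"linear": [0, -0.1, 0.4], "rot": [0, 0, -0.15], "gripper": 0.6}, {"linear": [0, 0, 0.4], "rot": [0, 0, 0], "gripper": 0.6}, {"linear": [0, 0, 0.4], "rot": [0, 0, 0], "gripper": 0.6}, {"linear": [0, 0, 0.4], "rot": [0, 0, 0], "gripper": 0.6}, {"linear": [0, 0, 0], "rot": [0, 0, 0], "gripper": 0.6}]'

```text
time_s: 2.28
position: [481.1, -184.2, 105.4]
ee_rot: [179.7, -0.1, 38.0]
force: [-1.0, -0.0, -0.9]
gripper_width: 51.1
```

Run:
```python
from h import *
for i in range(3):
  s=state();print(s["position"],s["ee_rot"],s["joint_vel"].round(1),s["time_s"])
cv2.imwrite("pics/w3.png",grab_frame("wrist")[:,:,::-1])
s=state();print(s["position"],s["ee_rot"],s["time_s"])
```

```text
[ 481.10729325 -184.24499892  105.413848  ] [ 1.79651754e+02 -5.94533279e-02  3.79998761e+01] [ 0.4 -2.   0.4 -1.4 -0.7  1.9 -0. ] 2.2833
[ 481.10729325 -184.24499892  105.413848  ] [ 1.79651754e+02 -5.94533279e-02  3.79998761e+01] [ 0.4 -2.   0.4 -1.4 -0.7  1.9 -0. ] 2.2833
[ 481.10729325 -184.24499892  105.413848  ] [ 1.79651754e+02 -5.94533279e-02  3.79998761e+01] [ 0.4 -2.   0.4 -1.4 -0.7  1.9 -0. ] 2.2833
[ 481.68586791 -184.53428847  106.4212425 ] [ 1.79588270e+02 -9.60863371e-02  3.79958678e+01] 2.3333
```

View pics/w3.png

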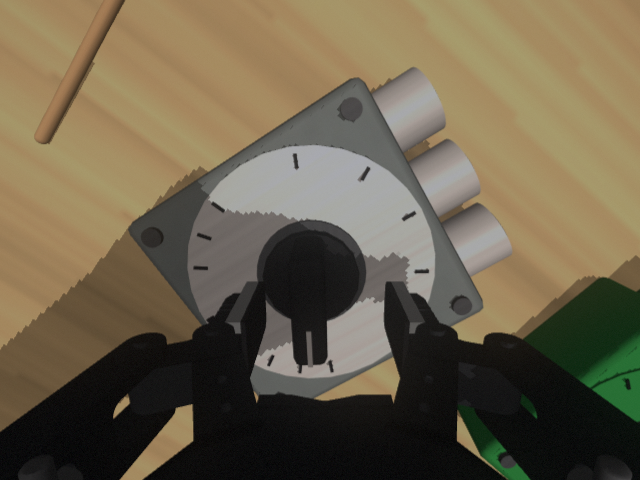

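Call:
move_arm --motion '[{"linear": [0, -0.2, 0.2], "rot": [0.08, 0, -0.1], "gripper": 0.6}, {"linear": [0, -0.05, 0.1], "rot": [0, 0, -0.1], "gripper": 0.6}, {"linear": [0, 0, 0], "rot": [0, 0, 0], "gripper": 0.6}]'

```text
time_s: 2.58
position: [478.2, -179.6, 99.2]
ee_rot: [179.8, -0.2, 38.9]
force: [-0.6, 0.7, -0.0]
gripper_width: 51.4
```

Call:
move_arm --motion '[{"linear": [0, -0.04, 0.15], "rot": [0.04, 0.04, 0], "gripper": 0.6}, {"linear": [0, 0, 0.15], "rot": [0, 0, 0], "gripper": 0.6}, {"linear": [0, 0, 0], "rot": [0, 0, 0], "gripper": 0.6}]'

```text
time_s: 2.83
position: [478.1, -178.8, 90.5]
ee_rot: [179.9, -0.5, 38.9]
force: [-0.5, 0.1, -0.2]
gripper_width: 51.5
```

Run:
```python
from h import *
s=state();print(s["position"],s["ee_rot"],s["force"],s["moment"])
cv2.imwrite("pics/w4.png",grab_frame("wrist")[:,:,::-1])
```

```text
[ 478.08667713 -178.77504423   90.53132669] [179.93750828  -0.4794931   38.90375733] [-0.54275467  0.13896544 -0.19865213] [0.02473959 0.05657868 0.00343722]
```

View pics/w4.png

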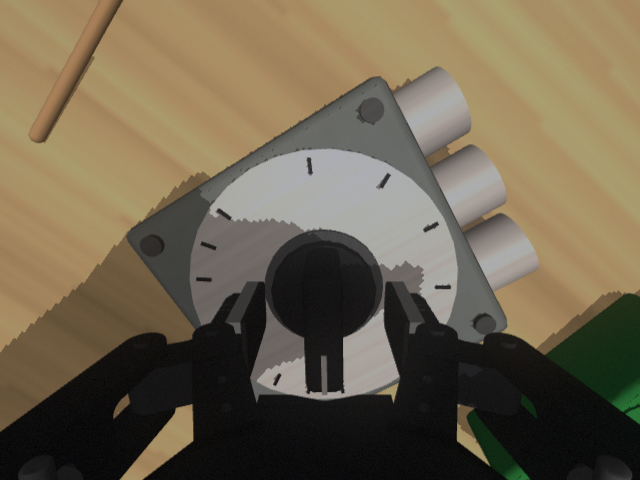

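Call:
move_arm --motion '[{"linear": [0, 0, -0.04], "rot": [0, -0.08, 0], "gripper": 0.1}, {"linear": [0, 0, 0], "rot": [0, 0, 0], "gripper": 0}, {"linear": [0, 0, 0], "rot": [0, 0, 0], "gripper": 0}, {"linear": [0, 0, 0], "rot": [0, 0, 0], "gripper": 0}]' --squeeze 40

```text
time_s: 3.22
position: [478.0, -178.5, 92.3]
ee_rot: [180.0, -0.0, 38.9]
force: [-1.3, 1.3, 1.7]
gripper_width: 13.1
```

Run:
```python
from h import *
s=state();print(s["position"],s["ee_rot"],s["force"],s["moment"],s["gripper_width"])
```

```text
[ 477.96559156 -178.46588869   92.32197165] [ 1.79979432e+02 -7.99765404e-03  3.89095047e+01] [-1.30237893  1.28694021  1.70624724] [ 0.33114822  0.33308476 -0.04992676] 13.112063304218433
```

Call:
move_arm --motion '[{"linear": [0, 0, 0.02], "rot": [0, 0, 1], "gripper": 0}, {"linear": [0, 0, 0.02], "rot": [0, 0, 1], "gripper": 0}, {"linear": [0, 0, 0.02], "rot": [0, 0, 1], "gripper": 0}]'

```text
time_s: 3.47
position: [478.0, -178.5, 92.3]
ee_rot: [180.0, -0.0, 23.5]
force: [-1.9, 1.6, 6.9]
gripper_width: 13.6
```

Call:
move_arm --motion '[{"linear": [0, 0, 0.01], "rot": [0, 0, 1], "gripper": 0}, {"linear": [0, 0, 0.01], "rot": [0, 0, 1], "gripper": 0}, {"linear": [0, 0, 0.01], "rot": [0, 0, 1], "gripper": 0}, {"linear": [0, 0, 0.01], "rot": [0, 0, 1], "gripper": 0}, {"linear": [0, 0, 0.01], "rot": [0, 0, 1], "gripper": 0}]'

```text
time_s: 3.88
position: [477.9, -178.5, 92.3]
ee_rot: [179.9, -0.0, -2.7]
force: [-1.2, 0.5, 2.8]
gripper_width: 13.5
```

Run:
```python
from h import *
s=state();print(s["position"],s["ee_rot"],s["force"],s["moment"],s["qpos"])
```

```text
[ 477.91638366 -178.54053986   92.30256184] [ 1.79940745e+02 -3.94459075e-02 -2.69259957e+00] [-1.24104812  0.472669    2.79015825] [0.06655169 0.39805422 0.07707865] [ 15.96140775  31.14313336  -0.70719275 115.19777127   0.74952941
  33.61180949 -77.96036482]
```

Call:
move_arm --motion '[{"linear": [0, 0, 0.01], "rot": [0, 0, 1], "gripper": 0}, {"linear": [0, 0, 0.01], "rot": [0, 0, 1], "gripper": 0}, {"linear": [0, 0, 0.01], "rot": [0, 0, 0.7], "gripper": 0}, {"linear": [0, 0, 0.01], "rot": [0, 0, 0], "gripper": 0}]'

```text
time_s: 4.22
position: [478.0, -178.6, 92.3]
ee_rot: [179.9, -0.1, -17.0]
force: [-2.0, 0.2, 3.8]
gripper_width: 13.6
```

Run:
```python
from h import *
s=state();print(s["position"],s["ee_rot"],s["force"],s["moment"],s["qpos"])
for n in("wrist","top"):
    im=grab_frame(n)[:,:,::-1]
    cv2.imwrite(f"pics/{n}5.png",im)
im=cv2.imread("pics/top5.png")[215:315,295:395]
cv2.imwrite("pics/top5z.png",cv2.resize(im,(500,500),interpolation=cv2.INTER_CUBIC))
```

```text
[ 477.95015231 -178.58513811   92.32326473] [ 1.79912537e+02 -6.85270103e-02 -1.70304837e+01] [-1.95524362  0.1962593   3.76551768] [ 0.15579092  0.38336604 -0.07955116] [ 12.91798553  31.16043388   3.09915097 115.38592799  -2.74682071
  33.45474533 -89.16938509]
```

View pics/wrist5.png

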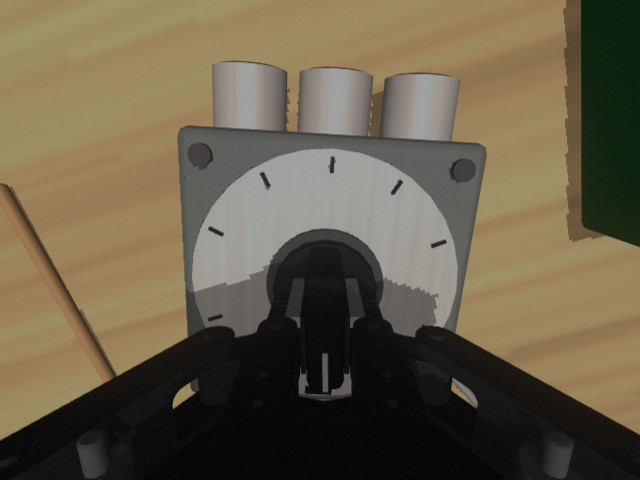

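View pics/top5z.png

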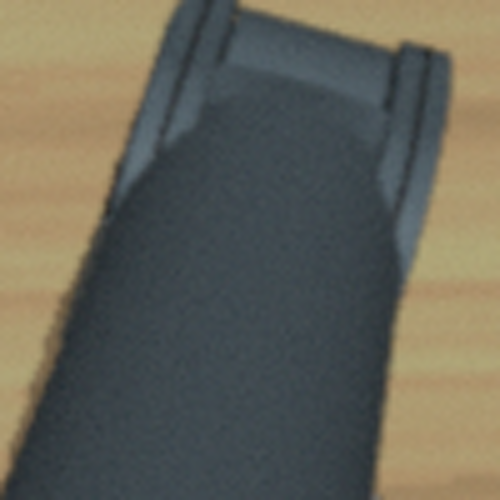

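Run:
```python
from h import *
s=state()
im=cv2.imread("pics/wrist5.png");im=np.clip(im.astype(float)*2.5,0,255).astype(np.uint8)
cv2.imwrite("pics/w5z.png",cv2.resize(im[210:430,210:430],(600,600),interpolation=cv2.INTER_CUBIC))
W=lambda u,v,z:ray("wrist",u,v,z,s)
A=lambda d:np.degrees(np.arctan2(d[1],d[0]))
a=W(184,130,56);b=W(484,147,56)
print("rear edge",np.linalg.norm(a-b),A(a-b)-90)
a=W(200,154,56);b=W(462,170,56)
print("screws",np.linalg.norm(a-b),A(a-b)-90)
c=np.array([478,-178.5,57]);t=W(332,165,57);print(np.linalg.norm(t-c),A(t-c))
```

```text
rear edge 130.64852552947843 -19.849223151027957
screws 116.12039008365508 -20.158571945151934
54.69600098996579 -20.512047110035564
```

View pics/w5z.png

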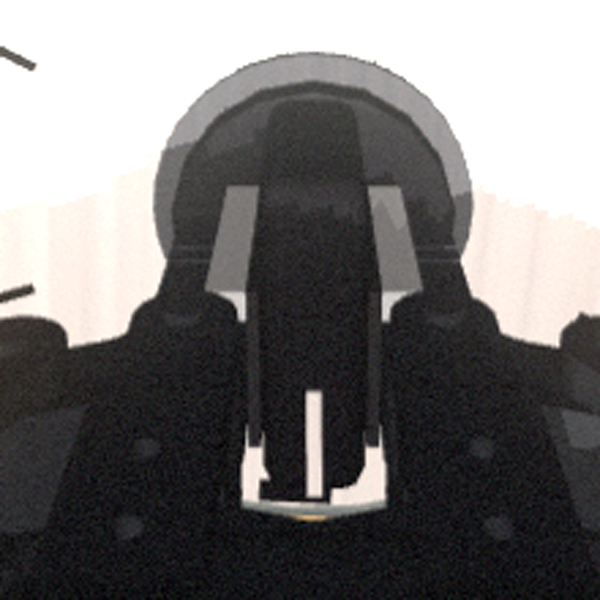

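Call:
move_arm --motion '[{"linear": [0, 0, 0.01], "rot": [0, 0, 0.4], "gripper": 0}, {"linear": [0, 0, 0.01], "rot": [0, 0, 0.2], "gripper": 0}, {"linear": [0, 0, 0], "rot": [0, 0, 0], "gripper": 0}]'

```text
time_s: 4.57
position: [477.8, -178.5, 92.3]
ee_rot: [179.9, -0.1, -19.5]
force: [0.1, -0.9, -0.6]
gripper_width: 13.7
```

Run:
```python
from h import *
s=state();print(s["position"],s["ee_rot"],s["force"],s["moment"])
im=grab_frame("wrist")[:,:,::-1];cv2.imwrite("pics/w6.png",im)
im=np.clip(im.astype(float)*2.5,0,255).astype(np.uint8)
cv2.imwrite("pics/w6z.png",cv2.resize(im[330:430,270:370],(600,600),interpolation=cv2.INTER_CUBIC))
```

```text
[ 477.84378739 -178.54598469   92.32749366] [ 1.79934225e+02 -6.01477060e-02 -1.95064275e+01] [ 0.08713499 -0.8884963  -0.64937066] [ 0.01772069  0.15089024 -0.08372575]
```

View pics/w6z.png

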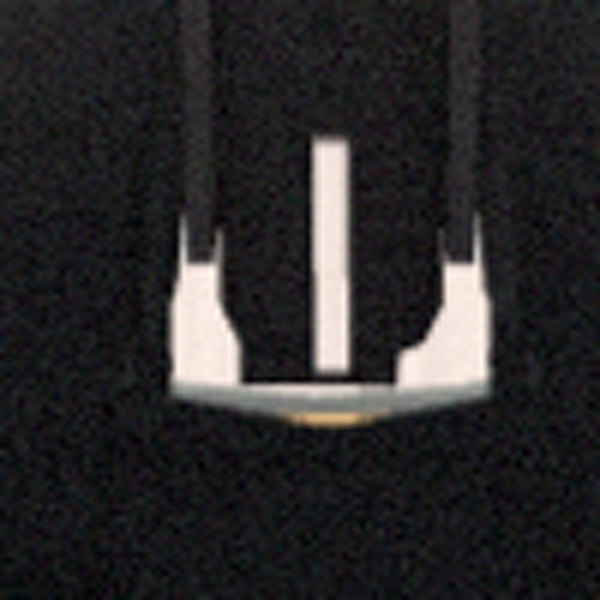

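Call:
move_arm --motion '[{"linear": [0, 0, 0], "rot": [0, 0, 0.3], "gripper": 0}, {"linear": [0, 0, -0.02], "rot": [0, 0, 0], "gripper": 0}, {"linear": [0, 0, -0.02], "rot": [0, 0, 0], "gripper": 0}]'

```text
time_s: 4.87
position: [477.8, -178.5, 92.9]
ee_rot: [179.9, -0.1, -20.9]
force: [0.7, -0.5, -3.8]
gripper_width: 13.3
```

Call:
move_arm --motion '[{"linear": [0, 0, -0.02], "rot": [0, 0, 0], "gripper": 0}, {"linear": [0, 0, -0.02], "rot": [0, 0, 0], "gripper": 0}, {"linear": [0, 0, -0.02], "rot": [0, 0, 0], "gripper": 0}, {"linear": [0, 0, -0.02], "rot": [0, 0, 0], "gripper": 0}]'

```text
time_s: 5.2
position: [477.8, -178.5, 94.7]
ee_rot: [179.9, -0.1, -20.9]
force: [0.7, -0.1, -6.0]
gripper_width: 13.3
```

Call:
move_arm --motion '[{"linear": [0, 0, -0.02], "rot": [0, 0, 0], "gripper": 0}, {"linear": [0, 0, -0.02], "rot": [0, 0, 0], "gripper": 0}]'

```text
time_s: 5.37
position: [477.7, -178.5, 95.5]
ee_rot: [179.9, -0.0, -20.9]
force: [2.6, -1.1, -8.8]
gripper_width: 13.5
```

Call:
move_arm --motion '[{"linear": [0, 0, -0.01], "rot": [0, 0, 0.12], "gripper": 0}, {"linear": [0, 0, -0.01], "rot": [0, 0, 0.12], "gripper": 0}, {"linear": [0, 0, -0.01], "rot": [0, 0, 0.12], "gripper": 0}]'

```text
time_s: 5.62
position: [477.6, -178.5, 95.9]
ee_rot: [179.9, -0.1, -22.7]
force: [1.7, -1.7, -9.0]
gripper_width: 13.3
```

Call:
move_arm --motion '[{"linear": [0, 0, 0], "rot": [0, 0, 0.12], "gripper": 0}, {"linear": [0, 0, 0], "rot": [0, 0, 0.12], "gripper": 0}, {"linear": [0, 0, 0], "rot": [0, 0, 0.12], "gripper": 0}]'

```text
time_s: 5.87
position: [477.6, -178.5, 95.9]
ee_rot: [179.9, -0.1, -24.7]
force: [2.1, -1.2, -7.6]
gripper_width: 13.5
```

Call:
move_arm --motion '[{"linear": [0, 0, -0.005], "rot": [0, 0, 0.12], "gripper": 0}, {"linear": [0, 0, 0], "rot": [0, 0, 0.12], "gripper": 0}]'

```text
time_s: 6.03
position: [477.6, -178.5, 95.9]
ee_rot: [179.9, -0.1, -26.0]
force: [0.0, -0.5, -8.7]
gripper_width: 13.1
```

Call:
move_arm --motion '[{"linear": [0, 0, 0], "rot": [0, 0, 0.12], "gripper": 0}, {"linear": [0, 0, 0], "rot": [0, 0, 0.12], "gripper": 0}]'

```text
time_s: 6.2
position: [477.6, -178.5, 95.9]
ee_rot: [179.9, -0.1, -27.3]
force: [1.3, -0.9, -8.4]
gripper_width: 13.8
```

Run:
```python
from h import *
s=state();print(s["position"],s["ee_rot"],s["force"],s["moment"])
```

```text
[ 477.63953892 -178.48474932   95.93372736] [ 1.79903061e+02 -6.53929242e-02 -2.73048707e+01] [ 1.29509714 -0.94990421 -8.35454469] [-0.20769806 -0.48539048  0.23461598]
```

Call:
move_arm --motion '[{"linear": [0, 0, 0], "rot": [0, 0, 0.12], "gripper": 0}, {"linear": [0, 0, 0], "rot": [0, 0, 0.12], "gripper": 0}]'

```text
time_s: 6.37
position: [477.6, -178.5, 95.9]
ee_rot: [179.9, -0.1, -28.6]
force: [2.3, -1.0, -9.1]
gripper_width: 13.7
```

Call:
move_arm --motion '[{"linear": [0, 0, 0], "rot": [0, 0, 0.12], "gripper": 0}, {"linear": [0, 0, 0], "rot": [0, 0, 0.12], "gripper": 0}]'

```text
time_s: 6.53
position: [477.6, -178.5, 95.9]
ee_rot: [179.9, -0.1, -30.0]
force: [2.0, -0.9, -8.8]
gripper_width: 13.2
```

Call:
move_arm --motion '[{"linear": [0, 0, 0], "rot": [0, 0, 0.12], "gripper": 0}, {"linear": [0, 0, 0], "rot": [0, 0, 0.12], "gripper": 0}]'

```text
time_s: 6.7
position: [477.6, -178.5, 95.9]
ee_rot: [179.9, -0.1, -31.3]
force: [0.9, -1.0, -8.2]
gripper_width: 13.6
```

Call:
move_arm --motion '[{"linear": [0, 0, 0], "rot": [0, 0, 0.12], "gripper": 0}, {"linear": [0, 0, 0], "rot": [0, 0, 0.12], "gripper": 0}]'

```text
time_s: 6.87
position: [477.6, -178.5, 95.9]
ee_rot: [179.9, -0.1, -32.6]
force: [1.3, -1.1, -7.8]
gripper_width: 13.2
```

Call:
move_arm --motion '[{"linear": [0, 0, 0], "rot": [0, 0, 0.12], "gripper": 0}, {"linear": [0, 0, 0], "rot": [0, 0, 0.12], "gripper": 0}]'

```text
time_s: 7.03
position: [477.6, -178.5, 95.9]
ee_rot: [179.9, -0.1, -34.0]
force: [1.6, -0.9, -7.5]
gripper_width: 13.4
```

Call:
move_arm --motion '[{"linear": [0, 0, -0.005], "rot": [0, 0, 0.12], "gripper": 0}, {"linear": [0, 0, 0], "rot": [0, 0, 0.12], "gripper": 0}]'

```text
time_s: 7.2
position: [477.8, -178.5, 96.2]
ee_rot: [179.9, -0.1, -35.3]
force: [1.2, -0.5, -3.2]
gripper_width: 13.4
```

Call:
move_arm --motion '[{"linear": [0, 0, -0.02], "rot": [0, 0, 0.05], "gripper": 0}, {"linear": [0, 0, -0.02], "rot": [0, 0, 0], "gripper": 0}, {"linear": [0, 0, -0.02], "rot": [0, 0, 0], "gripper": 0}]'

```text
time_s: 7.45
position: [477.8, -178.5, 98.8]
ee_rot: [179.9, -0.1, -35.7]
force: [0.9, -0.2, -3.6]
gripper_width: 13.6
```

Call:
move_arm --motion '[{"linear": [0, 0, -0.02], "rot": [0, 0, 0], "gripper": 0}, {"linear": [0, 0, -0.02], "rot": [0, 0, 0], "gripper": 0}, {"linear": [0, 0, -0.02], "rot": [0, 0, 0], "gripper": 0}, {"linear": [0, 0, -0.02], "rot": [0, 0, 0], "gripper": 0}]'

```text
time_s: 7.78
position: [477.8, -178.5, 102.0]
ee_rot: [180.0, -0.1, -35.7]
force: [1.3, -0.1, -4.1]
gripper_width: 13.5
```

Call:
move_arm --motion '[{"linear": [0, 0, -0.02], "rot": [0, 0, 0], "gripper": 0}, {"linear": [0, 0, -0.02], "rot": [0, 0, 0], "gripper": 0}, {"linear": [0, 0, -0.02], "rot": [0, 0, 0], "gripper": 0}]'

```text
time_s: 8.03
position: [477.7, -178.6, 104.0]
ee_rot: [180.0, -0.1, -35.7]
force: [0.8, 0.0, -3.6]
gripper_width: 13.1
```

Call:
move_arm --motion '[{"linear": [0, 0, -0.02], "rot": [0, 0, 0], "gripper": 0}, {"linear": [0, 0, -0.02], "rot": [0, 0, 0], "gripper": 0}]'

```text
time_s: 8.2
position: [477.7, -178.5, 105.1]
ee_rot: [180.0, -0.1, -35.7]
force: [1.4, -0.9, -7.6]
gripper_width: 13.7
```

Call:
move_arm --motion '[{"linear": [0, 0, -0.02], "rot": [0, 0, 0], "gripper": 0}]'

```text
time_s: 8.28
position: [477.7, -178.5, 105.6]
ee_rot: [180.0, -0.1, -35.7]
force: [1.6, -0.8, -8.6]
gripper_width: 13.6
```

Call:
move_arm --motion '[{"linear": [0, 0, 0.01], "rot": [0, 0, 0], "gripper": 0}, {"linear": [0, 0, 0], "rot": [0, 0, 0], "gripper": 0.5}, {"linear": [0, 0, 0], "rot": [0, 0, 0], "gripper": 0.6}, {"linear": [0, 0, 0], "rot": [0, 0, 0], "gripper": 0.6}]'

```text
time_s: 8.62
position: [478.2, -178.5, 106.1]
ee_rot: [180.0, -0.1, -35.8]
force: [0.0, -0.7, -0.4]
gripper_width: 49.2
```

Run:
```python
from h import *
s=state();print(s["position"],s["ee_rot"],s["force"],s["moment"],s["gripper_width"])
im=grab_frame("wrist")[:,:,::-1];cv2.imwrite("pics/w7.png",im)
```

```text
[ 478.19605324 -178.50305516  106.12239544] [ 1.79990774e+02 -1.12494404e-01 -3.57693709e+01] [ 0.00819995 -0.65098166 -0.38781994] [ 0.02563444  0.01026342 -0.03468125] 49.235852559010354
```

View pics/w7.png

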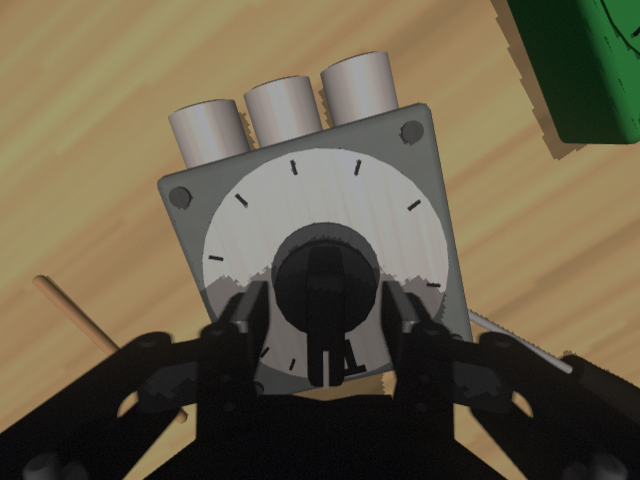

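The knob is free between the open pads and its pointer (about 326,380) lies a little past the T mark (about 355,358). Retreating straight up.

Call:
move_arm --motion '[{"linear": [0, 0, -0.5], "rot": [0, 0, 0], "gripper": 0.6}, {"linear": [0, 0, -0.8], "rot": [0, 0, 0], "gripper": 0.6}, {"linear": [0, 0, -1], "rot": [0, 0, 0], "gripper": 0.6}, {"linear": [0, 0, -1], "rot": [0, 0, 0], "gripper": 0.6}, {"linear": [0, 0, -0.5], "rot": [0, 0, 0], "gripper": 0.6}]'

```text
time_s: 9.08
position: [475.4, -177.5, 221.6]
ee_rot: [179.8, 0.4, -35.8]
force: [0.9, -0.1, 0.1]
gripper_width: 51.1
```

Run:
```python
from h import *
s=state();print(s["position"],s["ee_rot"],s["force"])
im=grab_frame("wrist")[:,:,::-1];cv2.imwrite("pics/w8.png",im)
im=grab_frame("scene")[:,:,::-1];cv2.imwrite("pics/s8.png",cv2.resize(im[180:300,230:390],(800,600),interpolation=cv2.INTER_CUBIC))
```

```text
[ 475.35122185 -177.54871058  221.55359428] [179.81923943   0.35040736 -35.79831707] [ 0.93985861 -0.13727195  0.09203531]
```

View pics/w8.png

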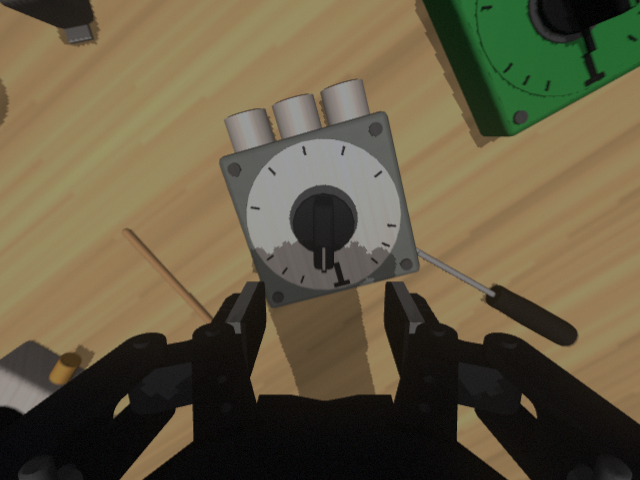

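View pics/s8.png

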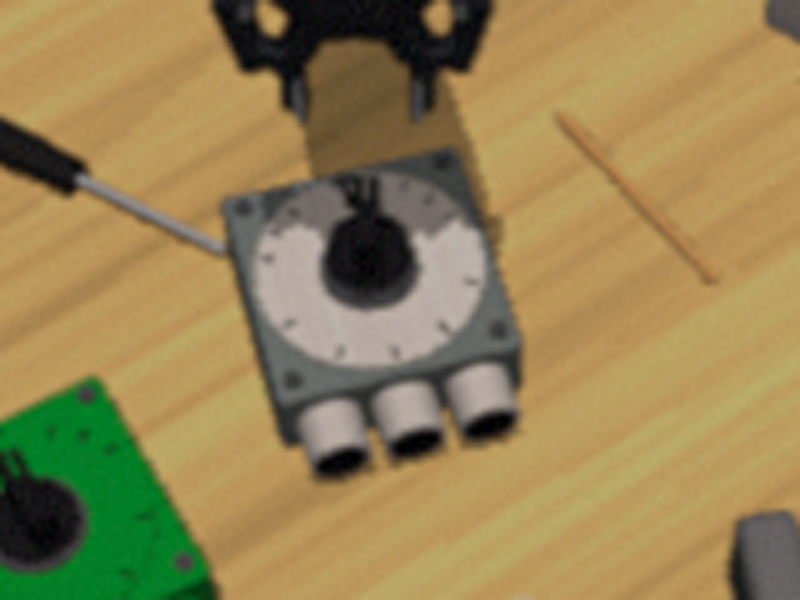

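Run:
```python
from h import *
s=state();im=cv2.imread("pics/w8.png");im=np.clip(im.astype(float)*2,0,255).astype(np.uint8)
cv2.imwrite("pics/w8z.png",cv2.resize(im[160:300,260:400],(700,700),interpolation=cv2.INTER_CUBIC))
c=camera_info("wrist");T=np.eye(4);T[:3,:3]=Ro.from_euler('xyz',s["ee_rot"],degrees=True).as_matrix();T[:3,3]=s["position"]
W=np.linalg.inv(T@c["mount"])
y=np.radians(-35.7);d=np.array([np.cos(y),np.sin(y),0])
for z in(105,117):
  for r in(-23,23):
    p=W@np.r_[np.array([478,-178.5,z])+r*d,1];u=c["camera_matrix"]@p[:3];u=u[:2]/u[2];print(z,r,u,(u-[260,160])*5)
```

```text
105 -23 [322.45732733 262.94774849] [312.28663667 514.73874244]
105 23 [322.31261801 199.62333193] [311.56309004 198.11665964]
117 -23 [322.40939331 269.01685661] [312.04696657 545.08428306]
117 23 [322.25480831 202.84869188] [311.27404154 214.24345938]
```

View pics/w8z.png

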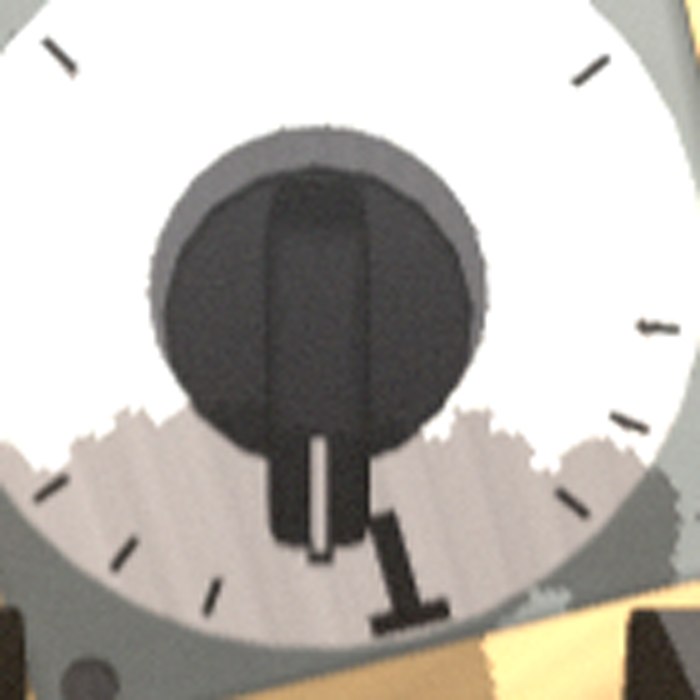

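Run:
```python
from plant import *
print(close_job())
```

```text
the job is handed in; nothing more can be done
None
```

The knob is turned to the T mark, pulled fully out and let go, and the job was handed in at about 9 s of robot time. `close_job()` gives no verdict, so the checks below are my own.

- **Turning:** I gripped the T-bar and turned it clockwise about 59° until the pointer stood at the T mark. I measured the mark's direction several ways and they agreed to within about 2°. I did not pull before the mark.
- **Finding the notch:** From about 1° past the mark I turned slowly under a 6–9 N pull. At about 15° past the mark the force dropped from about 8 N to 3 N. The knob then rose at about 4 N.
- **Stop:** Near 12–13 mm the force climbed to about 9 N, the highest pull I read and well below 20 N. I released it there and moved straight up.
- **Last checks:** The final wrist picture shows the near end of the bar within 1 pixel of where it would be with the knob 12 mm out. The pointer stands a little clockwise of the mark. The gripper is clear at 222 mm height with no contact force. The pencil and screwdriver by the box look undisturbed; I did not re-check the objects farther off.
- **Not tested:** I did not try to turn the knob to confirm the lock. I inferred it from the rise and the stop.

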